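# Prop up the recipe tablet, then hold the wok spatula ready over the wok

### The arm

A 6-joint arm with a two-finger parallel gripper is mounted at the origin on the work surface. World frame = base frame: x ahead of the robot, y to its left, z up, the work surface at z = 0. Lengths are in m, angles in rad, forces in N, time in s.
With the tool pointing down it reaches from about 0.275 to 0.875 m from the base axis. Payload 12.5 kg.
Tool frame: the origin (TCP) lies on the centre line of the jaws, within the pads' length; the fingertips stand r.finger_overhang ahead of it and the grasp point (between the pads) lies 3 mm ahead of it (r.finger_overhang is the distance from the TCP to the fingertips, in m); z points along the fingers, y is the direction in which the jaws open and shut (so a half turn about z gives the same grasp; the last joint's range is limited). The gripper opens to 85 mm and grips with 20 to 120 N. Pads are 22 mm wide; open, the fingers measure 114 mm over their backs; the gripper's body (76 mm by 85 mm) begins 54 mm behind the grasp point. The pads swing forward as they close: fully open they stand 13 mm farther back than shut.
Start: joints at [1.038, 0.351, 1.652, -0, 1.139, -0.085], TCP at [0.238, 0.496, 0.253] pointing down, gripper open.
Joint ranges: [-2.75, 2.75], [-0.79, 2.1], [0.01, 2.65], [-1.57, 4.71], [0.07, 3.14], [-2.87, 2.87]. Speed limits (rad/s): [2.22, 2.22, 2.79, 3.14, 3.14, 3.14].

### API

Orientations are given as a unit quaternion [x, y, z, w].
In Python, from cell import r, optics gives the robot as it stands. The module is installed in compiled form; this text tells all that it offers. Calls block until the motion is done:
- r.move_to(position, orientation): joint-space move of the TCP to a pose.
- r.move_linear(position, rot=None, vel=0.15): straight line of the TCP; rot=None keeps the orientation; vel is the mean speed in m/s.
- r.set_joints(angles): joint-space move.
- r.set_gripper(opening, squeeze=None): opening from 0.0 (shut) to 1.0 (fully open); squeeze is the grip in N (None keeps the last); returns when the fingers have stopped.
- r.sleep(seconds).
- r.inverse_kinematics(position, orientation): joint angles nearest the present ones, or None.
- optics.get_image(name): name is "scene" or "top"; returns a dict with "pixels" (384x512x3 uint8, red, green, blue), "depth" (384x512 float32, m along the optical axis (not along the pixel's ray), 0 where there is no reading), "fx", "fy", "cx", "cy" (pixels), "D" ([k1, k2, p1, p2, k3] as OpenCV has them; the pictures are not rectified), "camera_from_world" (4x4, takes a point from world to camera coordinates). Camera axes: x right, y down, z forward; pixel columns grow to the right and rows downward; lengths in m; the calibration is good to about 2 mm. A picture is of the moment at which its call begins.
A pose or a line that the arm cannot do raises r.PlanningError and nothing moves.
- r.hand_in(): hands the job in, once; it reports no verdict.
Readings, each from a call of its own:
- r.current_t(): time.
- r.current_q(): joint angles.
- r.current_qvel(): joint speeds.
- r.current_effort(): joint torques, N m.
- r.current_tool_pos(): TCP position.
- r.current_ee_rot(): TCP orientation.
- r.current_contact_force(): force on the tool from outside, world axes, zero at the start.
- r.current_torque(): the same for the moment, N m.
- r.current_opening(): opening from 0.0 (shut) to 1.0 (fully open).
Only numpy, scipy, OpenCV 4.12 (cv2) and the standard library are available. Lean on these libraries where they do the work, as an engineer would, in place of code of your own. Each camera call takes 0.05 s, during which the arm holds its last target.

### The job

Get the wok station ready to cook from the recipe: first lift the tablet out of its charging dock, lean it back squarely in the middle of the bamboo recipe stand, long edge down on the ledge and screen facing out, and let go of it without dropping it. Then take the wok spatula and draw it up out of the steel utensil holder, turn it from upright to the cook's slant so that its blade lies level with the hollow side up, and finish while still holding it, steady, with the blade over the middle of the wok and about a hand's breadth above the rim, touching nothing else. Leave the jar, the sauce bottle and the pepper mill where they are.

Things in the scene. Friction and masses are not known exactly. Their poses are not given: they have to be found in the camera images.
- tablet_center (a point): Centre of the tablet in its grippy dark case: slab 220 wide, 140 high, 12 mm thick, about 0.42 kg. Axes: x out of the screen, y along the width, z up along the height. It starts upright on a long edge in the dock (centre 92 mm, top edge 162 mm above the counter), screen away from the robot. Pinch it across its thickness at the middle of the top edge.
- tablet: The tablet itself, as one solid; same origin and axes as tablet_center.
- dock: White charging dock, fixed, base 110 x 130 x 22 mm, with two clear upright ribs (tops 62 mm above the counter) either side of a 16 mm slot along its own y; the tablet stands in it, on the slot floor 22 mm up. Origin: centre of the underside, z up; the tablet's screen looks along its +x.
- stand: Bamboo recipe stand, fixed, 120 x 180 mm. Origin: centre of the underside, z up, +x to its open side, y along its width. A back plate 180 wide, 80 mm tall reclines 20 deg (top to -x). A 25 mm ledge square to it slopes down to it, with a 6 mm lip in front. Tablet fully home: back on plate, lower edge on ledge, centre at (-3, 0, 100) mm in this frame, its z leaning 20 deg to -x (up to 30 with its foot out at the lip).
- stand_seat (a point): Middle of the inner corner where the stand's ledge meets its back plate, at (15, 0, 32) mm in the stand's frame; axes as stand.
- holder: Steel utensil holder, fixed: open-topped box 78 mm (its x) by 118 mm (its y), 110 mm tall, walls and floor 3 mm, perforated. Origin: centre of the underside, z up. Only the wok spatula stands in it, blade down.
- spatula_handle (a point): Point on the axis of the spatula's wooden handle (106 long, 20 thick in x, 26 mm wide in y), 30 mm below its free end. Axes: z along the handle to its free end, x to the side the toe is bent to, y across the blade. It starts 255 mm above the counter, leaning 9 deg towards the holder's -x, its y along the holder's y. Below the handle an 11 mm shaft; the blade's heel is 180 mm along -z, the centre of mass about 140 mm.
- spatula_blade (a point): Centre of the spatula's steel blade, 95 long, 88 wide, 3 mm thick, with 12 mm walls at sides and heel. Axes: x heel to toe, y across, z normal on the hollow side (z up = level, hollow side up). In the spatula_handle frame it is at (24, 0, -221) mm, its x axis (0.5, 0, -0.866): bent 30 deg, so with the blade level the handle rises backwards, 60 deg from upright.
- spatula: The wok spatula as one solid, 0.24 kg, about 300 mm long; same origin and axes as spatula_handle.
- wok_mouth (a point): Centre of the wok's mouth in the plane of its rim, 120 mm above the counter; z up. The wok is dark steel, 304 mm across, 87 mm deep; two ear handles reach 186 mm from the centre at 45 deg to the hob's axes (to +x+y and -x-y), tops 125 mm above the counter.
- hob: The wok burner: black glass gas hob plate 360 x 340 mm, 10 mm high, with the wok standing on its pan ring; all fixed, one solid. Origin at the centre of the underside.
- jar: Empty glass jar with steel screw lid, 92 mm across, 130 mm tall, loose; origin at the centre of its underside. Leave alone.
- sauce: Amber sauce bottle, 58 mm across, 170 mm tall, loose; origin at the centre of its underside. Leave alone.
- mill: Dark wooden pepper mill, 54 mm across, 130 mm tall, loose; origin at the centre of its underside. Leave alone.
Things that resemble listed ones, but are neither listed nor needed, are in the scene too. Leave any pink look-alike of the tablet alone.

How it is judged:
By the outcome, as a careful person would: the job done as asked, in the order asked, and still so for the second after the job is handed in, while the arm keeps its last pose, push and grip.
It also fails if it takes over 50 s, if anything falls off the work surface, if the arm or the gripper's body presses on something with over 40 N, if the wrist force passes 120 N, or if a joint passes its speed limit or range.

## Working session

There is one attempt and no reset: what is moved stays moved. The work goes in short steps, each a Python script; the robot and the scene stay as the last script left them, time stands still between calls to the robot, and variables do not carry over. Pictures are saved under pics/ and viewed, and the job is handed in when it is done.

```bash
ls -la; mkdir -p pics
python3 - <<'E'
from cell import r, optics
import cv2, numpy as np, pickle
for n in ("scene","top"):
    d=optics.get_image(n)
    pickle.dump(d,open(f"pics/{n}0.pkl","wb"))
    cv2.imwrite(f"pics/{n}0.png",d["pixels"][:,:,::-1])
    print(n,d["fx"],d["fy"],d["cx"],d["cy"],d["D"]);print(np.round(d["camera_from_world"],4))
print(r.current_t(),r.finger_overhang,r.current_tool_pos(),r.current_ee_rot(),r.current_opening())
E
```

```text
total 12
drwxr-xr-x  3 agent agent 4096 Dec  7 03:33 .
drwxr-xr-x 23 root  root  4096 Dec  7 03:33 ..
drwxr-xr-x  2 agent agent 4096 Dec  7 03:33 pics
scene 359.39921930134403 359.39921930134403 254.67890119565774 188.78800263456102 [-0.06997816  0.          0.          0.          0.        ]
[[-0.7753  0.6316  0.0052  0.386 ]
 [ 0.4484  0.5562 -0.6997 -0.1101]
 [-0.4448 -0.5401 -0.7144  1.4591]
 [ 0.      0.      0.      1.    ]]
top 388.4567882347881 388.4567882347881 252.32151056166978 188.81332791891802 [-0.10673066  0.          0.          0.          0.        ]
[[-0.0175 -0.9998  0.0095  0.0153]
 [-0.9936  0.0163 -0.1121  0.5258]
 [ 0.1119 -0.0114 -0.9937  1.2129]
 [ 0.      0.      0.      1.    ]]
0.1 0.022 [0.23797756 0.49555174 0.25282057] [ 2.22038822e-01  9.75037690e-01 -4.88497978e-04 -1.59466755e-04] 0.999916210565485
```

View pics/scene0.png

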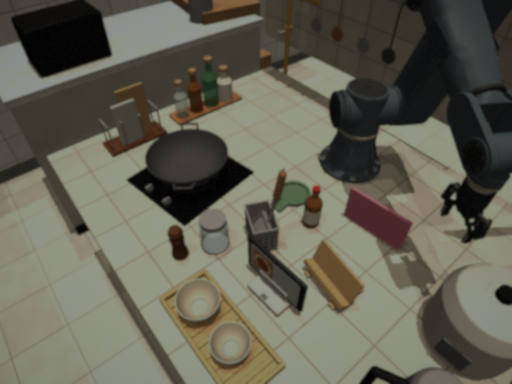

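View pics/top0.png

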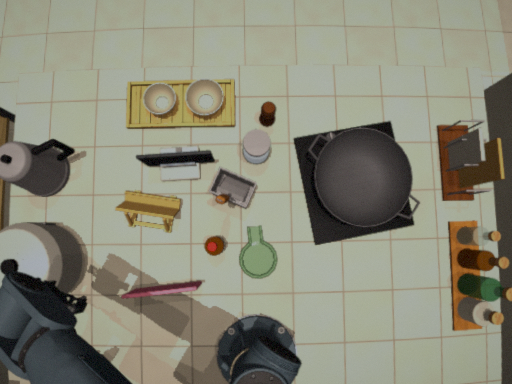

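The scene shows the tablet in its dock (top view px 176,158), with the stand at (152,208), the holder and spatula at (233,187), and the wok at (363,177). The pink look-alike is at (162,290). Next I'll get metric positions from depth.

```bash
cat > h.py <<'E'
import numpy as np, cv2, pickle
def cloud(d):
    H,W=d["depth"].shape
    u,v=np.meshgrid(np.arange(W),np.arange(H))
    K=np.array([[d["fx"],0,d["cx"]],[0,d["fy"],d["cy"]],[0,0,1]])
    p=cv2.undistortPoints(np.stack([u,v],-1).reshape(-1,1,2).astype(np.float64),K,np.array(d["D"])).reshape(H,W,2)
    z=d["depth"].astype(float)
    c=np.stack([p[...,0]*z,p[...,1]*z,z],-1)
    T=np.linalg.inv(d["camera_from_world"])
    w=c@T[:3,:3].T+T[:3,3]
    w[z<=0]=np.nan
    return w
def proj(d,P):
    P=np.atleast_2d(P).astype(float);T=np.array(d["camera_from_world"])
    K=np.array([[d["fx"],0,d["cx"]],[0,d["fy"],d["cy"]],[0,0,1]])
    rv=cv2.Rodrigues(T[:3,:3])[0]
    return cv2.projectPoints(P,rv,T[:3,3],K,np.array(d["D"]))[0].reshape(-1,2)
def load(n): return pickle.load(open(f"pics/{n}.pkl","rb"))
E
python3 - <<'E'
from h import *
t=load("top0");w=cloud(t)
s=load("scene0");ws=cloud(s)
def p(a,name,c,r):
    print(name,[np.round(a[y,x],3).tolist() for x,y in c])
p(w,"tablet top edge",[(140,160),(176,157),(212,154)],0)
p(w,"dock",[(180,173),(170,175),(195,175)],0)
p(w,"stand",[(125,195),(152,195),(178,200),(150,212)],0)
p(w,"holder",[(221,170),(255,185),(245,206),(211,190)],0)
p(w,"handle",[(222,199)],0)
p(w,"wok",[(363,177),(363,130),(363,225),(412,177)],0)
p(w,"counter",[(300,260),(100,120)],0)
# noise at counter
q=w[270:310,300:340].reshape(-1,3);print(np.nanmean(q[:,2]),np.nanstd(q[:,2]))
# ortho map both clouds
allp=np.concatenate([w.reshape(-1,3),ws.reshape(-1,3)])
img=np.zeros((600,800,3),np.uint8)
cols=np.concatenate([t["pixels"].reshape(-1,3),s["pixels"].reshape(-1,3)])
def crop(lo,hi):
    m=np.all((allp>lo)&(allp<hi),1);return allp[m]
# tablet
for nm,lo,hi in [("tablet",(0.45,0.08,0.10),(0.66,0.42,0.175))]:
    c=crop(lo,hi);print(nm,len(c),c.min(0),c.max(0))
np.savez("pics/c.npz",w=w,ws=ws)
E
```

```text
tablet top edge [[0.605, 0.339, 0.138], [0.613, 0.232, 0.133], [0.623, 0.126, 0.12]]
dock [[0.582, 0.239, 0.023], [0.576, 0.272, 0.024], [0.575, 0.191, 0.021]]
stand [[0.512, 0.414, 0.039], [0.509, 0.324, 0.05], [0.492, 0.241, 0.05], [0.452, 0.314, 0.108]]
holder [[0.58, 0.103, 0.079], [0.527, -0.001, 0.117], [0.466, 0.03, 0.113], [0.515, 0.13, 0.114]]
handle [[0.473, 0.087, 0.284]]
wok [[0.558, -0.352, 0.034], [0.693, -0.337, 0.112], [0.402, -0.32, 0.119], [0.544, -0.481, 0.117]]
counter [[0.296, -0.143, 0.003], [0.772, 0.518, 0.004]]
0.0002450433387884146 0.002530796758554089
tablet 2225 [0.45003413 0.08003568 0.1000302 ] [0.6303533  0.41999125 0.17414909]
```

Run:
```python
from h import *
for n,(x0,y0,x1,y1) in {"top0":(110,90,290,225),"scene0":(200,160,370,330)}.items():
    d=load(n);im=d["pixels"][y0:y1,x0:x1,::-1]
    k=min(800/(x1-x0),600/(y1-y0));cv2.imwrite(f"pics/{n}_c.png",cv2.resize(im,None,fx=k,fy=k,interpolation=cv2.INTER_CUBIC));print(k)
```

```text
4.444444444444445
3.5294117647058822
```

View pics/top0_c.png

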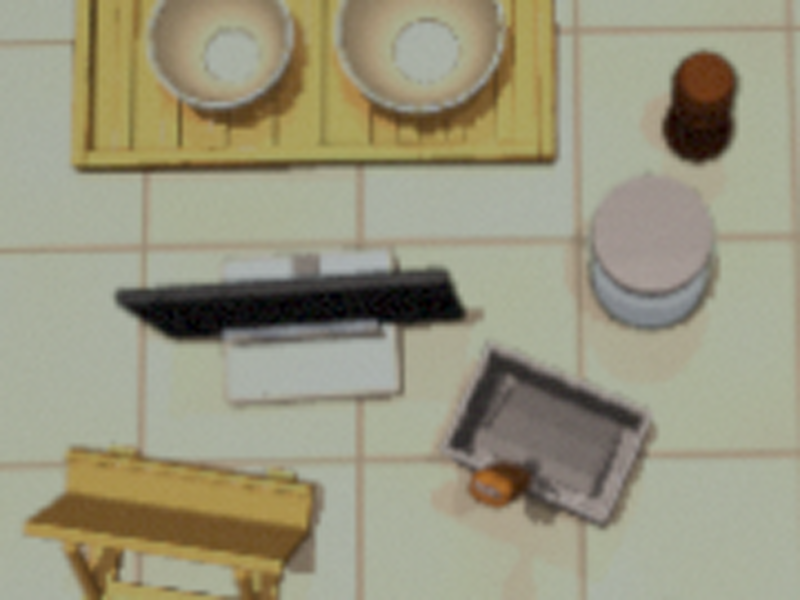

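View pics/scene0_c.png

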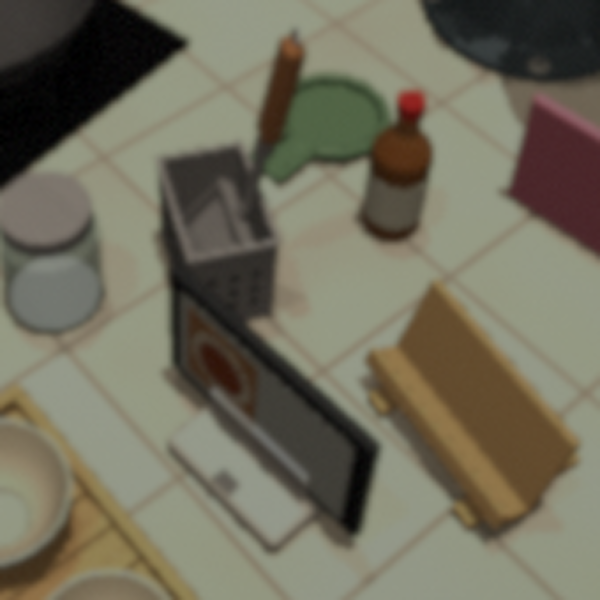

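```bash
cat > fit.py <<'E'
from h import *
from scipy.optimize import least_squares
def pick(crop,pts):
    o,k={"top":((110,90),4.4444),"scene":((200,160),3.5294)}[crop]
    return (np.array(pts,float)+0.5)/k-0.5+np.array(o)
D={"top":load("top0"),"scene":load("scene0")}
def fit(obs,x0,name):
    # obs: list of (cam, local pt, pixel crop)
    def res(p):
        c,s=np.cos(p[2]),np.sin(p[2]);R=np.array([[c,-s,0],[s,c,0],[0,0,1]])
        out=[]
        for cam,l,px in obs:
            out.append(proj(D[cam],R@np.array(l)+[p[0],p[1],0])[0]-pick(cam,[px])[0])
        return np.concatenate(out)
    r=least_squares(res,x0,loss="soft_l1")
    print(name,np.round(r.x,4),"deg",np.round(np.degrees(r.x[2]),2));print(np.round(r.fun.reshape(-1,2),1).tolist() if False else np.round(res(r.x).reshape(-1,2),1).tolist())
    return r.x
if __name__=="__main__":
    h=[("top",(.039,.059,.11),(492,345)),("top",(.039,-.059,.11),(652,412)),("top",(-.039,-.059,.11),(605,527)),("top",(-.039,.059,.11),(443,453)),
       ("scene",(.039,-.059,.11),(158,163)),("scene",(-.039,-.059,.11),(240,148)),("scene",(-.039,.059,.11),(275,243)),("scene",(.039,.059,.11),(190,260))]
    fit(h,[.52,.07,-.3],"holder")
    t=[("top",(.006,.11,.162),(116,291)),("top",(.006,-.11,.162),(444,268)),("top",(-.006,-.11,.022),(466,320)),("top",(-.006,.11,.022),(180,340)),
       ("scene",(.006,-.11,.162),(172,276)),("scene",(-.006,.11,.162),(379,449)),("scene",(.006,.11,.022),(355,535)),("scene",(.006,-.11,.022),(172,363))]
    fit(t,[.6,.23,0],"tablet")
    k=[("top",(-.055,.065,.022),(230,403)),("top",(-.055,-.065,.022),(401,393)),("top",(.055,-.065,.022),(393,250)),("top",(.055,.065,.022),(224,260)),
       ("scene",(.055,.065,.022),(273,546)),("scene",(.055,-.065,.022),(170,443))]
    fit(k,[.6,.23,0],"dock")
    a=np.radians(20);T=(.015-.08*np.sin(a),.032+.08*np.cos(a));L=(.015+.025*np.cos(a)-.006*np.sin(a),.032+.025*np.sin(a)+.006*np.cos(a))
    st=[("scene",(T[0],-.09,T[1]),(440,290)),("scene",(T[0],.09,T[1]),(575,452)),("scene",(L[0],-.09,L[1]),(370,358)),("scene",(L[0],.09,L[1]),(500,517)),
        ("top",(L[0],.09,L[1]),(72,450)),("top",(L[0],-.09,L[1]),(313,485)),("top",(T[0],.09,T[1]),(27,520)),("top",(T[0],-.09,T[1]),(283,565))]
    fit(st,[.47,.32,0],"stand")
E
python3 fit.py
python3 - <<'E'
from h import *
t=load("top0");s=load("scene0");w=cloud(t);ws=cloud(s)
# stand plate front face from scene depth
from numpy import *
def plane(P):
    for _ in range(6):
        c=median(P,0);c=P.mean(0);n=linalg.svd(P-c)[2][2];dd=(P-c)@n;P=P[abs(dd)<max(.004,2*dd.std()*.8)]
    return c,n*sign(n[0]),dd.std(),len(P)
poly=array([(436,305),(560,445),(510,480),(410,355)])/3.5294+[200,160]
m=zeros((384,512),uint8);cv2.fillPoly(m,[poly.astype(int32)],1)
P=ws[m>0];P=P[isfinite(P[:,0])]
c,n,sd,k=plane(P);print("stand plate",c,n,sd,k,"tilt",degrees(arcsin(n[2])),"yaw",degrees(arctan2(n[1],n[0])))
poly=array([(190,300),(365,455),(345,505),(240,410),(200,380),(183,350)])/3.5294+[200,160]
m=zeros((384,512),uint8);cv2.fillPoly(m,[poly.astype(int32)],1)
P=ws[m>0];P=P[isfinite(P[:,0])]
c,n,sd,k=plane(P);print("screen",c,n,sd,k,"tilt",degrees(arcsin(n[2])),"yaw",degrees(arctan2(n[1],n[0])))
poly=array([(130,300),(440,278),(455,310),(185,330)])/4.444+[110,90]
m=zeros((384,512),uint8);cv2.fillPoly(m,[poly.astype(int32)],1)
P=w[m>0];P=P[isfinite(P[:,0])]
c,n,sd,k=plane(P);print("tablet back(top)",c,n,sd,k,"tilt",degrees(arcsin(n[2])),"yaw",degrees(arctan2(n[1],n[0])))
# wok rim
R=[]
for A in(w,ws):
    q=A.reshape(-1,3);q=q[(q[:,0]>.3)&(q[:,0]<.8)&(q[:,1]<-.1)&(q[:,1]>-.6)&(q[:,2]>.1)&(q[:,2]<.14)]
    R.append(q);print("rim",len(q),median(q,0),percentile(q,[1,99],0))
E
```

```text
holder [ 0.5253  0.0652 -0.4282] deg -24.53
[[-0.0, -0.5], [-0.1, 0.0], [0.1, -2.0], [0.3, -1.1], [0.2, -1.1], [0.5, -1.3], [1.5, -0.2], [0.4, 0.2]]
tablet [0.6168 0.2363 0.0407] deg 2.33
[[-0.5, -1.0], [1.1, -0.3], [0.4, 0.7], [-2.5, 0.2], [-0.7, -2.8], [2.1, -1.1], [0.0, 2.5], [-0.3, 0.3]]
dock [0.6157 0.2415 0.0465] deg 2.66
[[-1.1, 0.5], [0.4, 0.2], [0.6, -0.9], [-0.9, -0.5], [0.8, 0.2], [-1.0, -2.0]]
stand [ 0.472   0.3305 -0.1727] deg -9.89
[[-3.0, -2.1], [-0.9, -0.2], [1.0, -2.9], [1.7, 0.5], [-1.2, 0.3], [-0.2, 1.3], [-0.4, -1.7], [0.2, -2.3]]Traceback (most recent call last):
  File "<stdin>", line 12, in <module>
  File "<stdin>", line 7, in plane
    return _wrapreduction(a, np.maximum, 'max', axis, None, out,
                          keepdims=keepdims, initial=initial, where=where)
    return ufunc.reduce(obj, axis, dtype, out, **passkwargs)
           ~~~~~~~~~~~~^^^^^^^^^^^^^^^^^^^^^^^^^^^^^^^^^^^^^
TypeError: 'numpy.float64' object cannot be interpreted as an integer
```

Run:
```python
from h import *
t=load("top0");s=load("scene0");w=cloud(t);ws=cloud(s)
import numpy as np
from numpy import median,percentile,array,degrees,arcsin,arctan2,sign,linalg,zeros,isfinite,int32
def plane(P):
    for _ in range(6):
        c=P.mean(0);n=linalg.svd(P-c,full_matrices=False)[2][2];dd=(P-c)@n;P=P[abs(dd)<(.004 if .004>1.6*dd.std() else 1.6*dd.std())]
    return c,n*sign(n[0]),dd.std(),len(P)
def go(nm,img,A,poly):
    m=zeros((384,512),np.uint8);cv2.fillPoly(m,[poly.astype(int32)],1)
    P=A[m>0];P=P[isfinite(P[:,0])]
    c,n,sd,k=plane(P);print(nm,c.round(4),n.round(3),sd.round(4),k,"tilt",degrees(arcsin(n[2])),"yaw",degrees(arctan2(n[1],n[0])));return c,n
a=np.radians(20)
c,n=go("stand plate",s,ws,array([(436,305),(560,445),(510,480),(410,355)])/3.5294+[200,160])
yaw=-.1727;x=np.array([np.cos(yaw),np.sin(yaw),0]);nn=np.array([x[0]*np.cos(a),x[1]*np.cos(a),np.sin(a)])
seat=np.array([.472,.3305,0])+.015*x+[0,0,.032];print("offset of depth plane centroid from fitted plate:",(c-seat)@nn)
c,n=go("screen",s,ws,array([(190,300),(365,455),(345,505),(240,410),(200,380),(183,350)])/3.5294+[200,160])
print("  off",(c-[.6168,.2363,0])@[np.cos(.0407),np.sin(.0407),0])
c,n=go("back",t,w,array([(130,300),(440,278),(455,310),(185,330)])/4.444+[110,90])
print("  off",(c-[.6168,.2363,0])@[np.cos(.0407),np.sin(.0407),0])
for A in(w,ws):
    q=A.reshape(-1,3);q=q[(q[:,0]>.3)&(q[:,0]<.8)&(q[:,1]<-.1)&(q[:,1]>-.6)&(q[:,2]>.1)&(q[:,2]<.14)]
    print("rim",len(q),median(q,0),percentile(q,[1,99],0))
```

```text
stand plate [0.4704 0.3325 0.0672] [ 0.929 -0.163  0.333] 0.0014 826 tilt 19.473022985219238 yaw -9.97229314808711
offset of depth plane centroid from fitted plate: -0.0038453725590705027
screen [0.6241 0.2454 0.1061] [0.999 0.054 0.001] 0.0008 973 tilt 0.07675298434394767 yaw 3.0831730694096957
  off 0.007643622313957421
back [0.6122 0.2311 0.1213] [ 0.998  0.061 -0.005] 0.0013 566 tilt -0.2807719054040119 yaw 3.490538081349689
  off -0.004850465054886952
rim 1457 [ 0.57230449 -0.38447181  0.11535557] [[ 0.40162854 -0.48567142  0.10029782]
 [ 0.69684016 -0.17081411  0.12664822]]
rim 934 [ 0.54796022 -0.3764573   0.11395954] [[ 0.40337813 -0.48811481  0.10029138]
 [ 0.69668464 -0.17151773  0.12666089]]
```

Run:
```python
from h import *
# overlays of fitted models
def box(p,yaw,pts):
    c,s=np.cos(yaw),np.sin(yaw);R=np.array([[c,-s,0],[s,c,0],[0,0,1]]);return np.array(pts)@R.T+[p[0],p[1],0]
a=np.radians(20);T=(.015-.08*np.sin(a),.032+.08*np.cos(a));E=(.015+.025*np.cos(a),.032+.025*np.sin(a))
polys=[(box((.5253,.0652),-.4282,[(.039,.059,.11),(.039,-.059,.11),(-.039,-.059,.11),(-.039,.059,.11)]),(255,0,255)),
(box((.6168,.2363),.0407,[(.006,.11,.162),(.006,-.11,.162),(.006,-.11,.022),(.006,.11,.022)]),(0,255,0)),
(box((.6168,.2363),.0407,[(-.006,.11,.162),(-.006,-.11,.162),(-.006,-.11,.022),(-.006,.11,.022)]),(0,255,255)),
(box((.472,.3305),-.1727,[(T[0],.09,T[1]),(T[0],-.09,T[1]),(.015,-.09,.032),(.015,.09,.032)]),(255,0,0)),
(box((.472,.3305),-.1727,[(E[0],.09,E[1]),(E[0],-.09,E[1]),(.015,-.09,.032),(.015,.09,.032)]),(0,0,255))]
th=np.linspace(0,2*np.pi,60)
polys.append((np.stack([.55+.152*np.cos(th),-.345+.152*np.sin(th),0*th+.12],1),(0,255,0)))
for n,(x0,y0,x1,y1),k in [("top0",(110,90,290,225),4.444),("scene0",(200,160,370,330),3.529),("top0",(290,115,425,250),4.4)]:
    d=load(n);im=cv2.resize(d["pixels"][y0:y1,x0:x1,::-1],None,fx=k,fy=k,interpolation=cv2.INTER_CUBIC)
    for P,c in polys:
        q=((proj(d,P)-[x0,y0]+.5)*k-.5);cv2.polylines(im,[np.round(q).astype(np.int32)],True,c,1)
    cv2.imwrite(f"pics/ov_{n}_{x0}.png",im)
```

```text
(no output)
```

View pics/ov_top0_110.png

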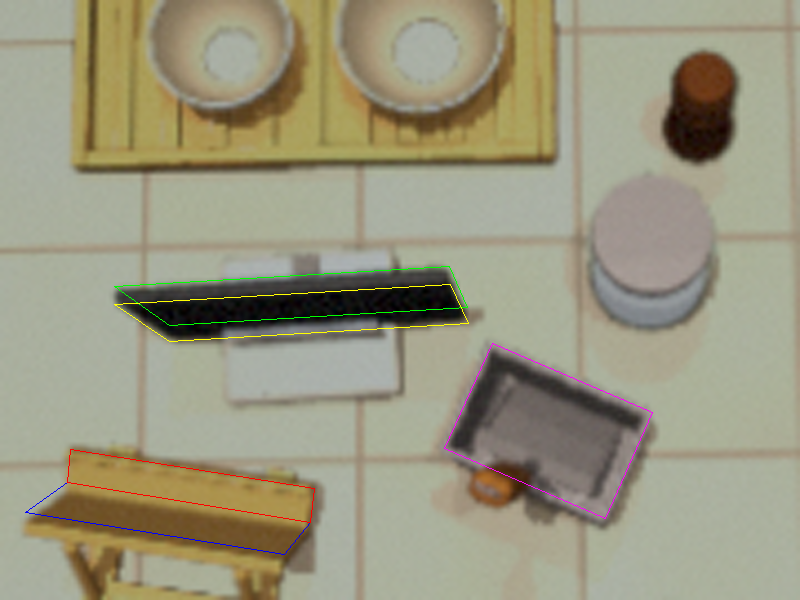

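View pics/ov_scene0_200.png

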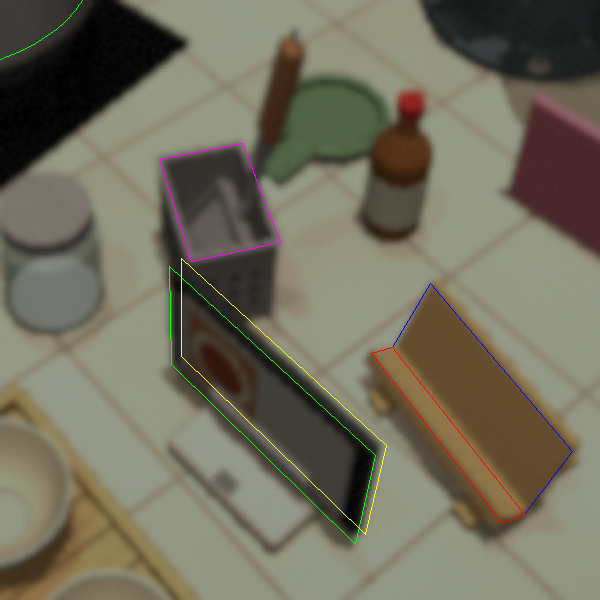

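View pics/ov_top0_290.png

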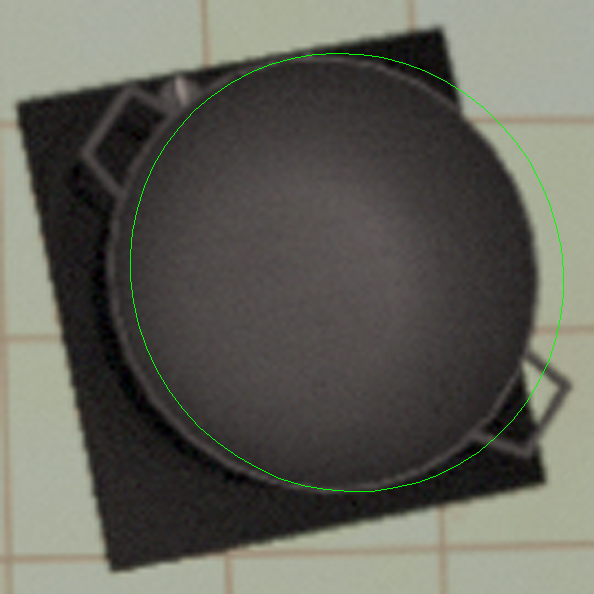

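```bash
python3 - <<'E'
from h import *
t=load("top0");s=load("scene0");w=cloud(t).reshape(-1,3);ws=cloud(s).reshape(-1,3)
def ext(P,p0,yaw,tilt,nr,zr,off):
    y=np.array([-np.sin(yaw),np.cos(yaw),0]);n=np.array([np.cos(yaw)*np.cos(tilt),np.sin(yaw)*np.cos(tilt),np.sin(tilt)])
    q=P-np.array(p0);m=(q@n>nr[0])&(q@n<nr[1])&(P[:,2]>zr[0])&(P[:,2]<zr[1])&(abs(q@y)<off)
    a=q[m]@y;h,e=np.histogram(a,np.arange(-off,off,.004));k=np.where(h>np.median(h[h>0])*.5)[0]
    return e[k[0]].round(4),e[k[-1]+1].round(4),m.sum()
print("tablet top",ext(w,(.618,.2363,.092),.05,0,(-.014,.012),(.07,.155),.14))
print("tablet sc",ext(ws,(.618,.2363,.092),.05,0,(-.014,.012),(.07,.155),.14))
st=(.468-0+.015*.985,.3305-.015*.171,.032)
print("stand sc",ext(ws,st,-.173,np.radians(20),(-.006,.006),(.05,.10),.13))
print("stand top",ext(w,st,-.173,np.radians(20),(-.006,.006),(.05,.10),.13))
q=np.concatenate([w,ws]);q=q[(q[:,0]>.3)&(q[:,0]<.8)&(q[:,1]<-.1)&(q[:,1]>-.6)&(q[:,2]>.112)&(q[:,2]<.122)]
from scipy.optimize import least_squares
r=least_squares(lambda p:np.hypot(q[:,0]-p[0],q[:,1]-p[1])-p[2],[.55,-.33,.152],loss="soft_l1",f_scale=.002);print("wok",r.x)
# spatula handle axis: points above .17 near holder
P=np.concatenate([w,ws]);m=(P[:,2]>.185)&(P[:,2]<.29)&(np.hypot(P[:,0]-.478,P[:,1]-.085)<.045);P=P[m]
c=P.mean(0);d=np.linalg.svd(P-c)[2][0];d*=np.sign(d[2]);print("handle",len(P),c,d,"at z .255:",c+d*(.255-c[2])/d[2],"lean",np.degrees(np.arccos(d[2])),"az",np.degrees(np.arctan2(d[1],d[0])))
E
cat > g.py <<'E'
from h import *
from scipy.spatial.transform import Rotation as Ro
YT,YS,YH=.05,-.173,-.428
TAB=np.array([.618,.2363,.092]); ST=np.array([.468,.3305,0])
DOWN=Ro.from_matrix(np.array([[0,1,0],[1,0,0],[0,0,-1.]]).T) # tool x=+y... tool y=+x, z=-z
def Rz(a): return Ro.from_euler("z",a)
def tab_tool(yaw,tilt,flip=1):
    # tablet frame axes -> tool: tool z=-tab z, tool y=flip*tab x
    T=Rz(yaw)*Ro.from_euler("y",-tilt)
    y=np.array([flip,0,0.]);z=np.array([0,0,-1.]);x=np.cross(y,z)
    return T*Ro.from_matrix(np.stack([x,y,z],1)), T
E
python3 - <<'E'
from g import *
from cell import r
for f in(1,-1):
    q,_=tab_tool(YT,0,f);print("pick",f,r.inverse_kinematics([.618,.2363,.154],q.as_quat()),)
    q,_=tab_tool(YS,np.radians(20),f);print("place",f,r.inverse_kinematics([.45,.33,.16],q.as_quat()))
    q,_=tab_tool(YH,np.radians(9),f);print("spat",f,r.inverse_kinematics([.477,.085,.255],q.as_quat()),r.inverse_kinematics([.477,.085,.40],q.as_quat()))
    W=np.array([.55,-.329,.21])
    for az in np.radians([-60,-45,-31,-24,-10,0,10,20]):
        q,T=tab_tool(az,np.radians(60),f)
        hp=W+T.apply([-.024,0,.221]);j=r.inverse_kinematics(hp,q.as_quat());print(f,np.degrees(az).round(),hp.round(3),None if j is None else np.round(j,2))
E
```

```text
tablet top (np.float64(-0.112), np.float64(0.108), np.int64(396))
tablet sc (np.float64(-0.108), np.float64(0.112), np.int64(1044))
stand sc (np.float64(-0.09), np.float64(0.09), np.int64(856))
stand top (np.float64(-0.09), np.float64(0.09), np.int64(320))
wok [ 0.54951287 -0.32935474  0.14780839]
handle 355 [0.48277703 0.090074   0.24877475] [-0.1986328   0.05246246  0.97866884] at z .255: [0.48151354 0.09040771 0.255     ] lean 11.855500338653375 az 165.2050127100844
pick 1 [ 2.94871393e-01  6.55435399e-01  1.42226739e+00 -4.44089210e-16
  1.06388986e+00  2.44871393e-01]
place 1 [ 0.65953714  0.41518105  1.86597907 -0.42276001  0.66439858  1.14190629]
spat 1 [ 0.12128997  0.17597294  1.88922607 -0.10097172  0.94454793  0.60310217] [ 0.12128997  0.05034342  1.66999865 -0.08515391  1.28795233  0.56760793]
1 -60.0 [ 0.448 -0.153  0.3  ] [-0.05  0.09  2.21 -1.49  0.82  2.11]
1 -45.0 [ 0.406 -0.185  0.3  ] [-0.32 -0.09  2.39  4.35  0.43  2.21]
1 -31.0 [ 0.376 -0.224  0.3  ] [-0.74 -0.17  2.45  2.38  0.25 -2.49]
1 -24.0 [ 0.364 -0.246  0.3  ] [-0.95 -0.15  2.44  1.83  0.47 -2.15]
1 -10.0
[... 372 characters left out ...]
.12128997  0.17597294  1.88922607 -0.10097172  0.94454793 -2.53849049] [ 0.12128997  0.05034342  1.66999865 -0.08515391  1.28795233 -2.57398472]
-1 -60.0 [ 0.448 -0.153  0.3  ] [-0.05  0.09  2.21 -1.49  0.82 -1.03]
-1 -45.0 [ 0.406 -0.185  0.3  ] [-0.32 -0.09  2.39  4.35  0.43 -0.93]
-1 -31.0 [ 0.376 -0.224  0.3  ] [-0.74 -0.17  2.45  2.38  0.25  0.65]
-1 -24.0 [ 0.364 -0.246  0.3  ] [-0.95 -0.15  2.44  1.83  0.47  0.99]
-1 -10.0 [ 0.35  -0.294  0.3  ] [-1.22 -0.01  2.32  1.47  0.86  1.01]
-1 0.0 [ 0.347 -0.329  0.3  ] [-1.31  0.11  2.19  1.31  1.05  0.98]
-1 10.0 [ 0.35  -0.364  0.3  ] [-1.34  0.23  2.03  1.18  1.2   0.96]
-1 20.0 [ 0.359 -0.399  0.3  ] [-1.33  0.35  1.86  1.08  1.35  0.95]
```

Run:
```python
from g import *
from cell import r,optics
q,_=tab_tool(YT,0);q=q.as_quat()
r.set_gripper(.5,60)
print(r.current_t(),r.current_opening())
r.move_to([.618,.2363,.25],q);print(r.current_t())
r.move_linear([.618,.2363,.154],vel=.12);print(r.current_t(),r.current_contact_force())
r.set_gripper(0.0,60);print(r.current_t(),r.current_opening(),np.round(r.current_contact_force(),2),np.round(r.current_torque(),2))
r.move_linear([.618,.2363,.30],vel=.12);print(r.current_t(),r.current_opening(),np.round(r.current_contact_force(),2),np.round(r.current_torque(),2))
d=optics.get_image("scene");pickle.dump(d,open("pics/scene1.pkl","wb"));cv2.imwrite("pics/scene1.png",cv2.resize(d["pixels"][100:340,170:460,::-1],None,fx=2.5,fy=2.5))
d=optics.get_image("top");pickle.dump(d,open("pics/top1.pkl","wb"));cv2.imwrite("pics/top1.png",cv2.resize(d["pixels"][60:300,60:340,::-1],None,fx=2.5,fy=2.5))
```

```text
0.5917 0.5003755810546971
2.275
3.225 [ 0.06289696 -0.50736406  0.06085018]
3.6083 0.13028637930355103 [-0.31  0.63  4.53] [-0.02  0.07 -0.02]
4.975 0.13015653806626873 [-0.39 -0.96 -3.47] [-0.    0.04 -0.01]
```

View pics/scene1.png

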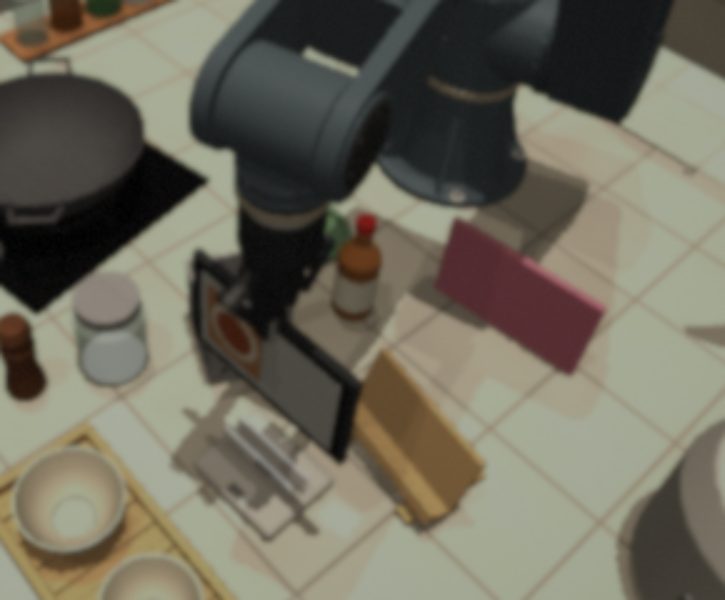

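Run:
```python
from g import *
s=load("scene1");ws=cloud(s).reshape(-1,3)
y=np.array([-np.sin(YT),np.cos(YT),0]);n=np.array([np.cos(YT),np.sin(YT),0])
q=ws-[.618,.2363,.238];m=(abs(q@n)<.014)&(abs(q[:,2])<.1)&(abs(q@y)<.15);q=q[m]
print(len(q),np.percentile(q@y,[1,99]),np.percentile(q[:,2],[1,99]),np.median(q@n))
# tilt in-plane: bottom edge z as a function of y
for a in np.arange(-.1,.1,.03):
    k=q[abs(q@y-a-.01)<.012]; print(round(a+.01,3),np.percentile(k[:,2],[2,98]).round(4),np.median(k@n).round(4))
```

```text
2331 [-0.1083661   0.10793866] [-0.06603672  0.08454971] 0.006395885075746873
-0.09 [-0.0629  0.0699] 0.0065
-0.06 [-0.0655  0.0693] 0.0067
-0.03 [-0.0619  0.0668] 0.0069
-0.0 [-0.0634  0.0925] 0.0066
0.03 [-0.0641  0.069 ] 0.0064
0.06 [-0.064   0.0693] 0.0064
0.09 [-0.0638  0.0692] 0.0062
```

```bash
cat > place.py <<'E'
from g import *
from cell import r,optics
q,T=tab_tool(YS,np.radians(20));qq=q.as_quat()
n=T.apply([1,0,0]);z=T.apply([0,0,1])
C=ST+Rz(YS).apply([-.003,0,.100])
def tcp(dn,dz): return C+z*(.062+dz)+n*dn
def F():
    f=np.array(r.current_contact_force());return f
E
python3 - <<'E'
from place import *
r.move_to(tcp(.02,.09),qq)
print(r.current_t(),F().round(2))
r.move_linear(tcp(.007,.012),vel=.12)
r.sleep(.15);f0=F();print(r.current_t(),f0.round(2))
for dz in np.arange(.010,-.0061,-.002):
    r.move_linear(tcp(.007,dz),vel=.04);r.sleep(.05);f=F()-f0
    print("dz",round(dz,4),round(f@z,2),round(f@n,2),round(r.current_t(),2))
    if f@z>4: break
E
```

```text
5.9417 [ 0.54  0.03 -3.97]
6.9 [ 0.43  0.05 -4.48]
dz 0.01 1.09 0.31 7.2
dz 0.008 0.17 -0.34 7.5
dz 0.006 1.2 0.01 7.8
dz 0.004 0.58 -1.18 8.1
dz 0.002 0.24 -0.47 8.4
dz 0.0 15.51 -1.96 8.7
```

Run:
```python
from place import *
f0=np.array([.43,.05,-4.48])
r.move_linear(tcp(.006,.0015),vel=.04);f=F()-f0;print(f@z,f@n)
for dn in np.arange(.004,-.0061,-.002):
    r.move_linear(tcp(dn,.001),vel=.04);r.sleep(.05);f=F()-f0
    print("dn",round(dn,4),round(f@z,2),round(f@n,2),round(r.current_t(),2))
    if f@n>4: break
d=optics.get_image("scene");pickle.dump(d,open("pics/scene2.pkl","wb"));cv2.imwrite("pics/scene2.png",cv2.resize(d["pixels"][160:330,240:410,::-1],None,fx=3.5,fy=3.5,interpolation=cv2.INTER_CUBIC))
```

```text
0.41019813880402833 0.06696436341113202
dn 0.004 2.9 -0.25 9.25
dn 0.002 4.09 1.27 9.55
dn 0.0 4.11 0.84 9.85
dn -0.002 -0.16 6.66 10.15
```

View pics/scene2.png

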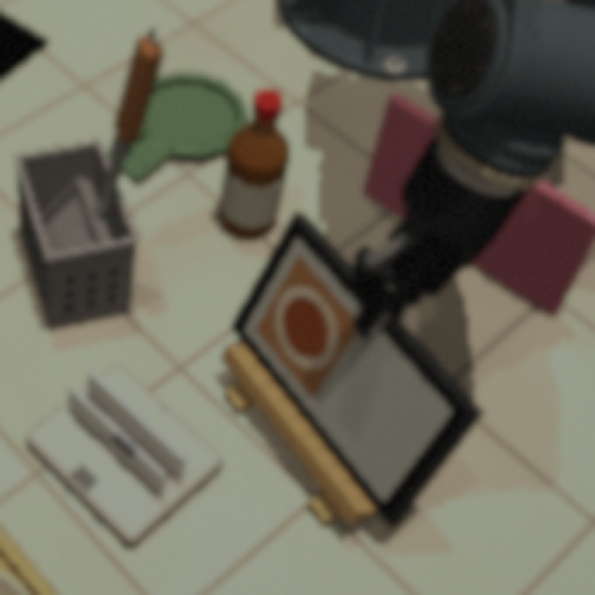

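Run:
```python
from place import *
f0=np.array([.43,.05,-4.48])
r.move_linear(tcp(-.0012,.0005),vel=.04);f=F()-f0;print(f@z,f@n)
y=T.apply([0,1,0])
def chk(nm):
    d=optics.get_image("scene");pickle.dump(d,open(f"pics/{nm}.pkl","wb"));P=cloud(d).reshape(-1,3)-C
    m=(abs(P@n-.006)<.012)&(abs(P@y)<.15)&(abs(P@z)<.075)&(P@z>-.03);P=P[m]
    c=P-P.mean(0);nn=np.linalg.svd(c,full_matrices=False)[2][2];nn*=np.sign(nn[0])
    print(nm,"y ext",np.percentile(P@y,[1,99]).round(4),"n off",np.median(P@n).round(4),"top",np.percentile(P@z,98).round(4),"tilt",np.degrees(np.arcsin(nn[2])).round(1),"yaw",np.degrees(np.arctan2(nn[1],nn[0])).round(1),"t",r.current_t());return d
chk("scene3")
r.set_gripper(.35);r.sleep(.2);print(r.current_opening())
d=chk("scene4");cv2.imwrite("pics/scene4.png",cv2.resize(d["pixels"][160:330,240:410,::-1],None,fx=3.5,fy=3.5,interpolation=cv2.INTER_CUBIC))
```

```text
9.162259170484015 0.4643141612457725
scene3 y ext [-0.1074  0.1081] n off 0.0062 top 0.071 tilt 20.7 yaw -9.4 t 10.5
0.3514701033115646
scene4 y ext [-0.1078  0.1083] n off 0.0059 top 0.0707 tilt 21.2 yaw -9.3 t 11.075
```

View pics/scene4.png

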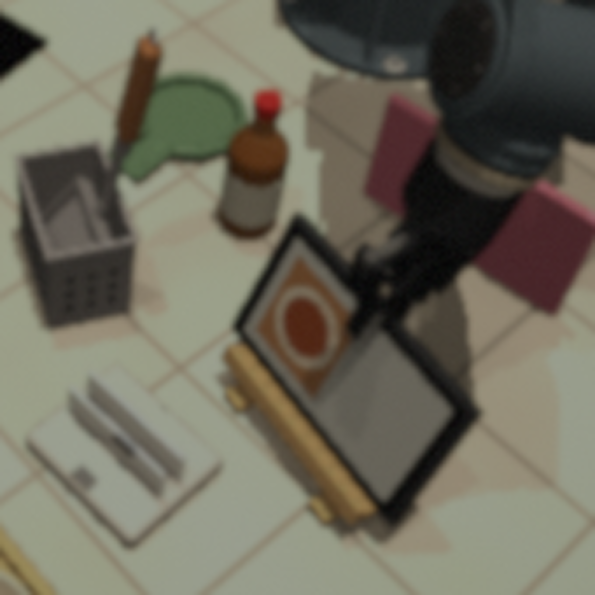

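Run:
```python
from place import *
r.move_linear(tcp(0,.12),vel=.15);print(r.current_t())
hp=np.array([.4775,.0875,.255]);q,T=tab_tool(YH,np.radians(9))
d=optics.get_image("scene");t=optics.get_image("top")
pickle.dump(d,open("pics/scene5.pkl","wb"));pickle.dump(t,open("pics/top5.pkl","wb"))
P=cloud(d).reshape(-1,3)-C;m=(abs(P@n-.006)<.012)&(abs(P@T.apply([0,1,0]))<.15)&(abs(P@z)<.075)&(P@z>-.03);print("tablet n off",np.median((P@n)[m]),np.percentile((P@z)[m],98))
c=[]
for sx,sy in[(1,1),(1,-1),(-1,-1),(-1,1)]:
    c.append((sx*.01,sy*.013))
for dd,nm,(x0,y0,x1,y1),k in[(d,"s",(265,155,330,215),9),(t,"t",(195,160,275,220),9)]:
    im=cv2.resize(dd["pixels"][y0:y1,x0:x1,::-1],None,fx=k,fy=k,interpolation=cv2.INTER_CUBIC)
    for zz,col in[(.03,(0,255,0)),(0,(255,0,255)),(-.076,(255,0,0))]:
        X=hp+T.apply(np.array([(a,b,zz) for a,b in c]));qv=(proj(dd,X)-[x0,y0]+.5)*k-.5;cv2.polylines(im,[np.round(qv).astype(np.int32)],True,col,1)
    cv2.imwrite(f"pics/hand_{nm}.png",im)
# final-pose trial IK from lift
W=np.array([.5495,-.329,.215])
for az in np.radians([-100,-90,-80,-70,-60,-50]):
    q,T2=tab_tool(az,np.radians(60));h=W+T2.apply([-.024,0,.221]);j=r.inverse_kinematics(h,q.as_quat());print(np.degrees(az).round(),h.round(3),None if j is None else np.round(j,2))
```

```text
12.025
tablet n off 0.005805542151778517 0.07097050080103087
-100.0 [ 0.585 -0.129  0.305] [ 0.05  0.56  1.51 -1.01  1.5   2.11]
-90.0 [ 0.55  -0.126  0.305] [ 0.07  0.44  1.7  -1.09  1.35  2.11]
-80.0 [ 0.514 -0.129  0.305] [ 0.07  0.32  1.89 -1.19  1.19  2.11]
-70.0 [ 0.48  -0.138  0.305] [ 0.03  0.2   2.06 -1.32  1.02  2.1 ]
-60.0 [ 0.448 -0.153  0.305] [-0.05  0.08  2.21 -1.48  0.82  2.09]
-50.0 [ 0.419 -0.173  0.305] [-0.21 -0.05  2.34  4.58  0.57  2.11]
```

View pics/hand_s.png

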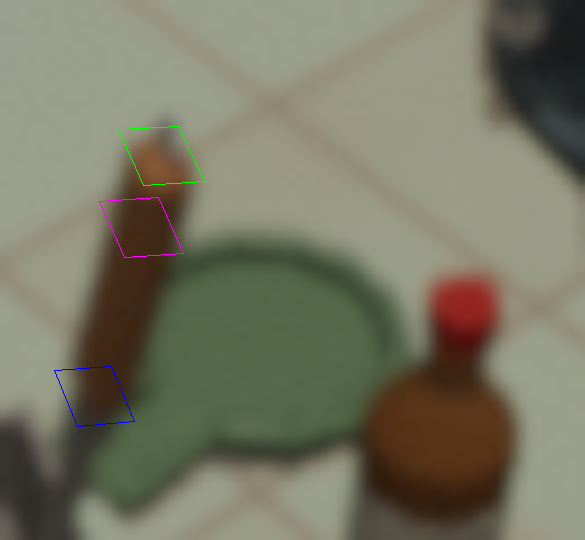

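View pics/hand_t.png

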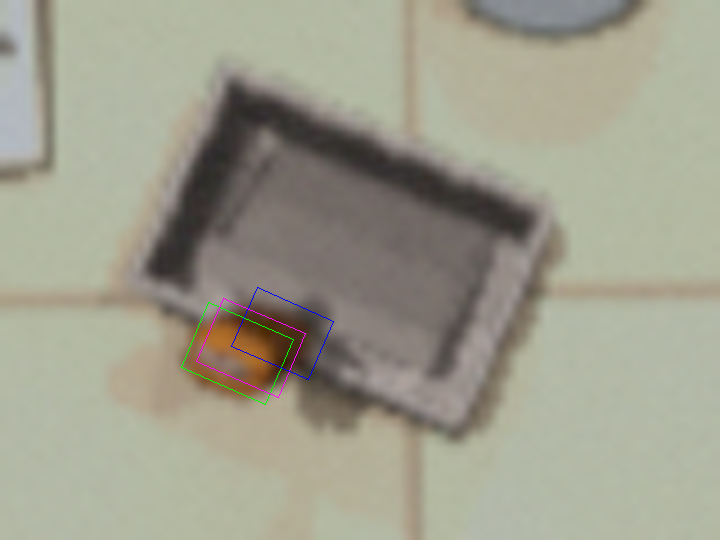

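Run:
```python
from g import *
from cell import r,optics
hp=np.array([.477,.0873,.255]);q,T=tab_tool(YH,np.radians(9));z=T.apply([0,0,1]);qq=q.as_quat()
r.set_gripper(.6,110)
r.move_to(hp+z*.11,qq);print(r.current_t())
r.move_linear(hp+z*.003,vel=.12);f0=np.array(r.current_contact_force());print(r.current_t(),f0.round(2))
r.set_gripper(0,110);print(r.current_t(),r.current_opening(),np.round(r.current_contact_force(),2),np.round(r.current_torque(),2))
xh=np.array([np.cos(YH),np.sin(YH),0])
p=hp+z*.003
for dz,dx in[(.02,-.001),(.06,-.005),(.12,-.007),(.185,-.007)]:
    r.move_linear(p+xh*dx+[0,0,dz],vel=.12);print(dz,r.current_opening(),np.round(r.current_contact_force(),2),np.round(r.current_torque(),2),r.current_t())
for n in("scene","top"):
    d=optics.get_image(n);pickle.dump(d,open(f"pics/{n}6.pkl","wb"));cv2.imwrite(f"pics/{n}6.png",cv2.resize(d["pixels"][100:340,110:400,::-1],None,fx=2.5,fy=2.5))
```

```text
13.5167
14.5583 [-0.42  0.18  0.3 ]
14.95 0.2202046169068485 [-2.97  0.1   5.31] [ 0.11  0.33 -0.09]
0.02 0.21745401057540661 [ 0.06  0.38 -2.87] [ 0.05  0.16 -0.  ] 15.2667
0.06 0.22111969003324428 [ 0.15  1.03 -2.93] [ 0.07  0.19 -0.05] 15.75
0.12 0.22327653712153187 [ 0.02 -0.44 -1.96] [ 0.14  0.19 -0.  ] 16.4
0.185 0.21805356097280781 [ 0.13  0.07 -2.35] [ 0.09  0.19 -0.02] 17.0917
```

View pics/scene6.png

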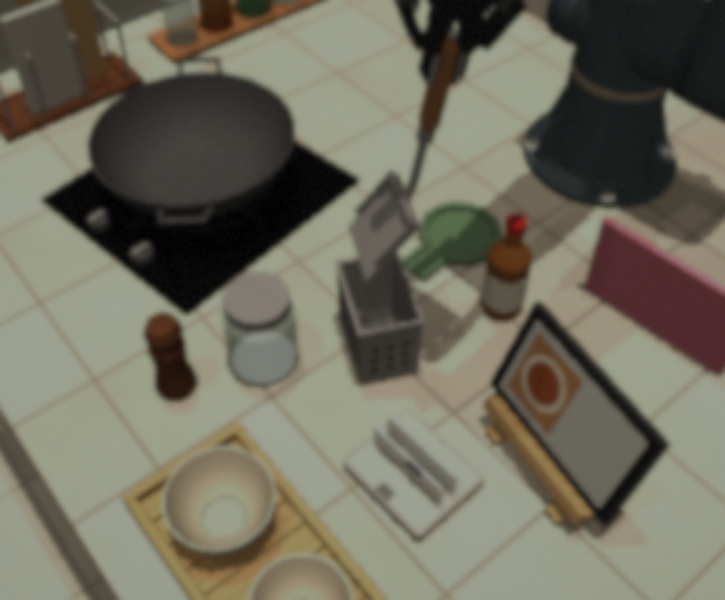

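View pics/top6.png

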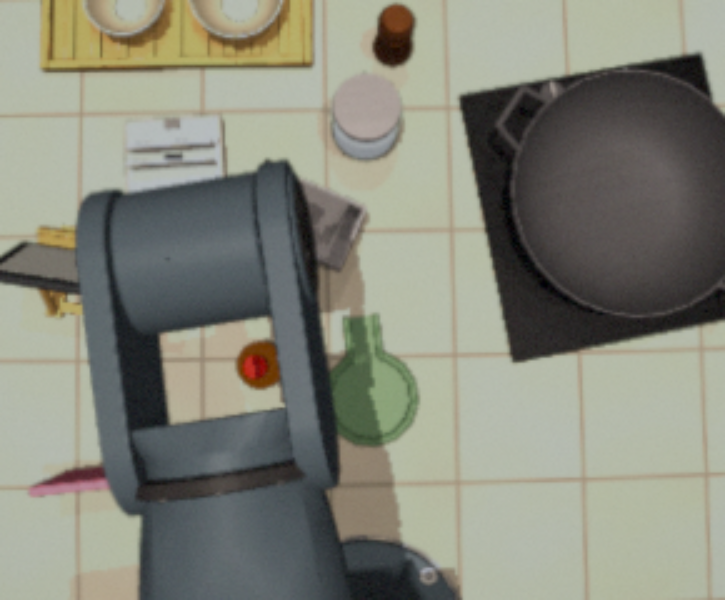

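```bash
cat > fin.py <<'E'
from g import *
from cell import r,optics
W=np.array([.5495,-.329,.21])
AZ=np.radians(-70)
q,T2=tab_tool(AZ,np.radians(60));qq=q.as_quat();h=W+T2.apply([-.024,0,.224])
E
python3 - <<'E'
from fin import *
p0=np.array(r.current_tool_pos())
# waypoint halfway rotation
r.move_linear(h+[0,0,.10],qq,vel=.11);print(r.current_t(),r.current_q().round(2) if hasattr(r.current_q(),'round') else r.current_q(),r.current_opening())
print(np.round(r.current_contact_force(),2),np.round(r.current_torque(),2))
for n in("scene","top"):
    d=optics.get_image(n);pickle.dump(d,open(f"pics/{n}7.pkl","wb"));cv2.imwrite(f"pics/{n}7.png",cv2.resize(d["pixels"],None,fx=1.5,fy=1.5)[:,:,::-1])
E
```

```text
19.4333 [ 0.04  0.06  1.95 -1.18  1.1   1.83] 0.22138448740032152
[ 0.55 -0.55 -3.  ] [ 0.9   0.34 -0.03]
```

View pics/scene7.png

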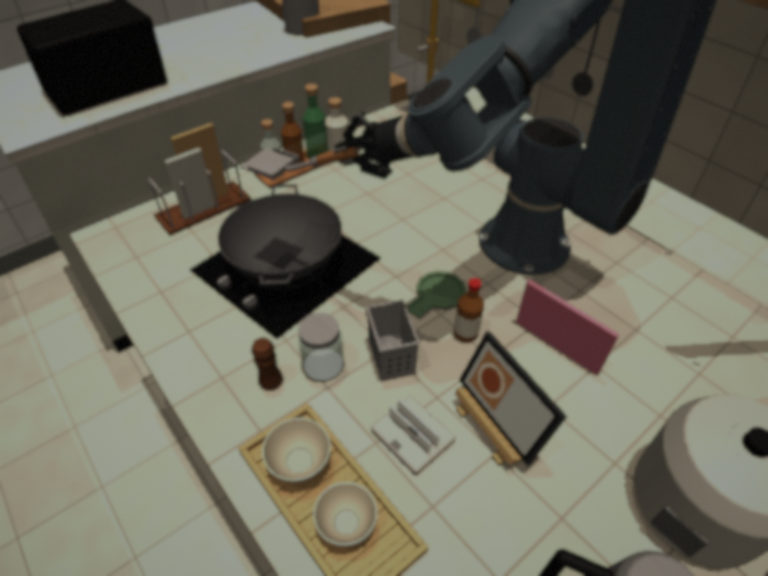

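View pics/top7.png

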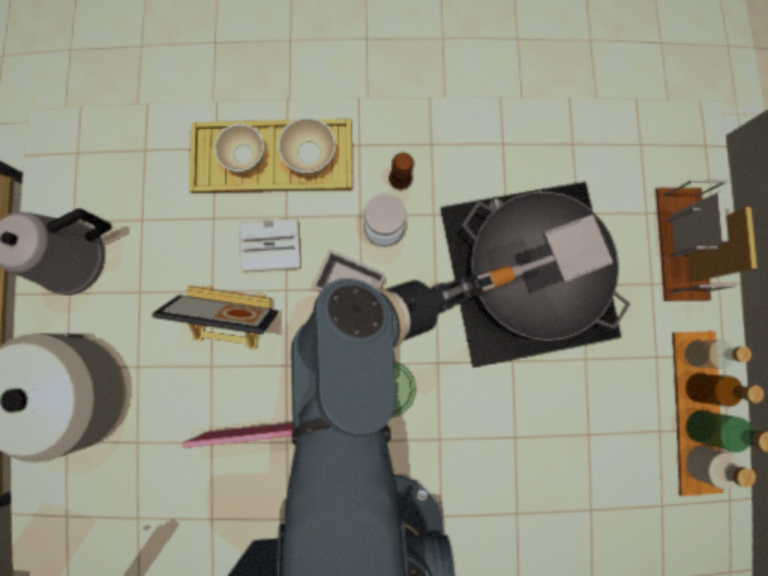

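```bash
cat >> fin.py <<'E'
def blade(tag,z0):
    for n in("scene","top"):
        d=optics.get_image(n);pickle.dump(d,open(f"pics/{n}{tag}.pkl","wb"))
        P=cloud(d).reshape(-1,3);B=np.array([W[0],W[1],z0])
        L=Rz(AZ).inv().apply(P-B);m=(abs(L[:,0])<.07)&(abs(L[:,1])<.065)&(abs(L[:,2])<.035)
        Q=L[m];print(n,len(Q),"ext",np.percentile(Q,[2,98],0).round(3).tolist())
        I=Q[(abs(Q[:,0])<.04)&(abs(Q[:,1])<.038)]
        for _ in range(5):
            c=I.mean(0);nn=np.linalg.svd(I-c,full_matrices=False)[2][2];nn*=np.sign(nn[2]);I=I[abs((I-c)@nn)<.006]
        print("  plane",c.round(4),"tilt about: x->",np.degrees(nn[0]).round(1),"y->",np.degrees(nn[1]).round(1))
E
python3 - <<'E'
from fin import *
blade("8",.31)
r.move_linear(h,vel=.08);r.sleep(.3)
print(r.current_t(),r.current_opening(),np.round(r.current_contact_force(),2),np.abs(r.current_qvel()).max())
blade("9",.21)
for n in("scene","top"):
    d=load(n+"9");cv2.imwrite(f"pics/{n}9.png",cv2.resize(d["pixels"],None,fx=1.5,fy=1.5)[:,:,::-1])
E
```

```text
scene 516 ext [[-0.056, -0.043, -0.002], [0.046, 0.046, 0.013]]
  plane [ 0.0038 -0.0025  0.0005] tilt about: x-> 0.0 y-> -0.0
top 1260 ext [[-0.053, -0.041, -0.003], [0.042, 0.042, 0.014]]
  plane [-0.0003 -0.0002  0.0006] tilt about: x-> 0.0 y-> -0.1
21.3333 0.21976554756041516 [-0.24 -0.82 -1.94] 0.0026611218307233354
scene 456 ext [[-0.054, -0.042, -0.003], [0.044, 0.046, 0.015]]
  plane [ 0.0054 -0.0025  0.    ] tilt about: x-> 0.4 y-> -0.1
top 1049 ext [[-0.054, -0.041, -0.003], [0.043, 0.042, 0.014]]
  plane [-0.0002 -0.0002  0.0008] tilt about: x-> 0.2 y-> 0.1
```

View pics/scene9.png

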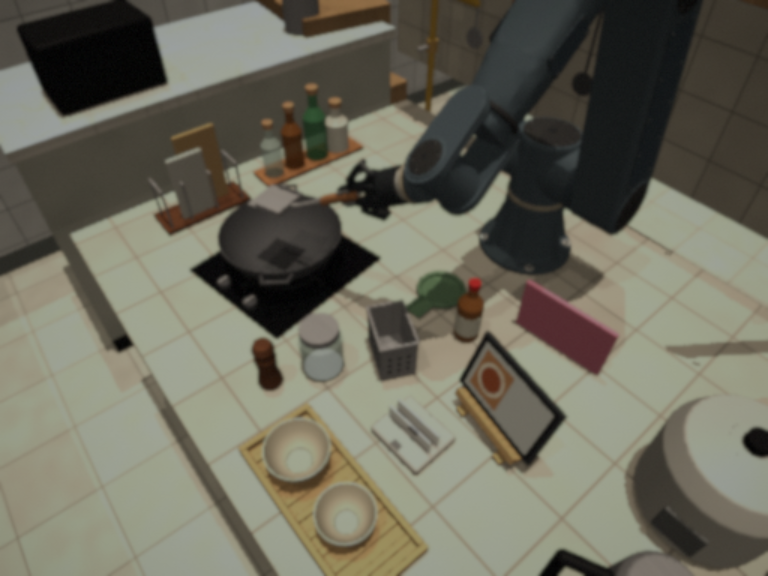

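View pics/top9.png

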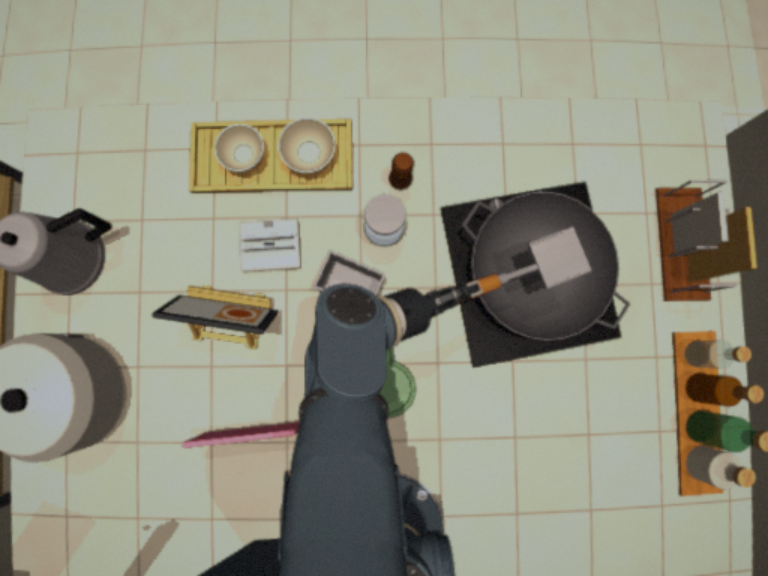

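Run:
```python
from cell import r
r.hand_in();print(r.current_t())
```

```text
the job is handed in; nothing more can be done
the job is handed in; nothing more can be done
```

I did both parts in the order asked and handed the job in at about 21.5 s of the 50 s allowed. The hand-in reports no verdict, so the results below are from my own checks.

- **Tablet:** I lifted it out of the dock and lowered it onto the stand until the force reading showed it touching the ledge and then the back plate, then let go. After release, depth images showed it centred to within about 1 mm. It leans about 21° and sits within about 1° of square to the stand. It had not moved after the gripper withdrew. One 2 mm step pressed it onto the ledge with about 15 N before I backed off.
- **Spatula:** I gripped it by the handle with 110 N and drew it up out of the holder without any sign of catching on the walls. I then turned it to the slant and brought it over the wok. My last check showed:
    - **Level:** the blade is within about 0.4°, hollow side up.
    - **Height:** it is about 90 mm above the rim.
    - **Position:** it is within a few mm of the wok's centre. The two cameras differ by about 5 mm along the blade.
    - **Steadiness:** the arm was still, and the force reading showed only the spatula's weight.
- **Other items:** the jar, sauce bottle, pepper mill and pink look-alike look unmoved in the final pictures. I did not measure their positions again.

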